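# Unlatch and slide open a terminal cover

## Robot

A 6-joint arm with a two-finger parallel gripper is mounted at the origin on the work surface. World frame = base frame: x ahead of the robot, y to its left, z up, the work surface at z = 0. Lengths are in m, angles in rad, forces in N, time in s.
With the tool pointing down it reaches from about 0.25 to 0.775 m from the base axis. Payload 8.9 kg.
Tool frame: the origin (TCP) lies at the very end of the fingers, on their centre line; the grasp point (between the pads) lies 19 mm behind it; y points along the fingers, z is the direction in which the jaws open and shut, and the axes are right-handed (so a half turn about y gives the same grasp; the last joint's range is limited). The gripper opens to 85 mm and grips with 20 to 120 N. Pads are 22 mm wide; open, the fingers measure 114 mm over their backs; the gripper's body (76 mm by 85 mm) begins 54 mm behind the grasp point. The pads swing forward as they close: fully open they stand 13 mm farther back than shut.
Start: joints at [1.14, 0.291, -0.153, 1.127, 0, 1.431], TCP at [0.151, 0.503, 0.231] pointing down, gripper open.
Joint ranges: [-2.52, 2.52], [-0.91, 1.74], [-1.3, 1.37], [-1.96, 2.02], [-1.52, 1.47], [-3.14, 3.14]. Speed limits (rad/s): [2.22, 2.22, 2.79, 3.14, 3.14, 3.14].

## Interface

Orientations are given as a rotation vector (axis times angle).
In Python, from workcell import * gives the robot as it stands.
- The arm moves only by the tool send_rows, never from a script. Its argument "targets" is a list of rows, each an object of numbers: "x", "y", "z": the shift along the world's x, y, z scaled (see below); "wx", "wy", "wz": the turn, a rotation vector about the world's x, y, z scaled (see below). In form: [{"x": .., "y": .., "z": .., "wx": .., "wy": .., "wz": ..}, ...]. A call has 1 to 20 rows; each row shifts and turns the commanded pose from where the row before left it; what a row does not reach is not made up. The controller multiplies each number of a shift by 0.02 m and each number of a turn by 0.12 rad. A row lasts 1/10 s, in which the tool goes at most 50 mm and 8.59 degrees, less where a joint would pass 70% of its speed; a pose out of reach is approached as far as the arm can. A call with a number of a shift or a turn outside -1 to 1 is refused whole. A call with a gripper value outside its range is refused whole. "claw" is the gripper's target within -1 to 1 (shut at 1, half-way at 0, fully open at -1), set as the call begins (left out, the last holds). The fingers move at their own pace and stop on an object; "force" is the grip in N (left out, the last holds). Time passes only in rows, so rows that do not move let the fingers close. It gives the time, the measured TCP pose, the force and the opening at its end, in the units of the state.
- observe(): the state, without advancing time (a new reading comes with each control period).
- read_camera(name): name is "side" or "top" or "wrist"; returns a dict with "frame" (480x640x3 uint8, red, green, blue), "range_z" (480x640 float32, m along the optical axis (not along the pixel's ray), 0 where there is no reading), "camera_matrix" (3x3 intrinsics, pixels), "distortion" ([k1, k2, p1, p2, k3] as OpenCV has them; the pictures are not rectified), "pose" (4x4, takes a point from camera to world coordinates). Camera axes: x right, y up, looking along -z (the intrinsics and any distortion apply to the point x, -y, -z); pixel columns grow to the right and rows downward; lengths in m; the calibration is good to about 2 mm. A picture is of the moment at which its call begins.
- job_done(): hands the job in, once; it reports no verdict.
Trained networks look in the newest picture that a camera, given by its name, has taken for a name from the list of things; names that differ only in an ending like _2 or _b are one class to them, and where a whole thing is asked for, a point or a joint stands for the part that bears it (a point fixed in the world has none). Each returns a list of dicts, best first, with "p" (0 to 1); they miss things now and then, are a little off and sometimes report something else, mostly with a low value. They report only what shows in the picture. A call takes as long as a camera call. They do not tell look-alikes from the thing itself.
- boxes_of(query, camera): "bbox" ([left, top, width, height] in pixels, round what is visible of it).
- silhouettes(query, camera): "mask" (480x640 bool, what is visible of it) and "bbox" ([left, top, width, height] in pixels, round what is visible of it).
- landmark_of(query, camera): "uv" ([column, row] in pixels: a listed point, or the origin of a listed thing).
The state is a dict: "time_s": time; "joints": joint angles; "dq": joint speeds; "effort": joint torques, N m; "position": TCP position; "ee_rot": TCP orientation; "force": force on the tool from outside, world axes, zero at the start; "ft_torque": the same for the moment, N m; "width": finger opening in m.
Only numpy, scipy, OpenCV 4.12 (cv2) and the standard library are available. Lean on these libraries where they do the work, as an engineer would, in place of code of your own. Each camera call takes 0.05 s, during which the arm holds its last target. There are 200 camera calls.

## Task

The flat grey metal power supply on the bench has a white plastic terminal cover held by a snap tab. Press the tab all the way in with a fingertip, then push the released cover by its rib along the guide rails, off its seat, until the terminal bay is completely open, and leave the cover lying flat on top of the case. Push gently, do not grip or lift the cover, and leave the other things on the bench where they are.

Things in the scene. Friction and masses are not known exactly. Their poses are not given: they have to be found in the camera images.
- case: Power supply, a flat grey metal box fixed to the bench, 110 (x) by 250 (y) by 45 mm (z). Origin: centre of its underside; z up; +y is the way the cover slides off. On its flat top (deck) two guide rails, 6 mm high, inner faces 74 mm apart, run from y -85 to +125 mm; over the seat (y -80 to 0) inward lips top them, 9 mm above the deck, 64 mm apart. The deck is open-ended at y +125 mm.
- bay (a point): Centre of the mouth of the terminal bay, an opening in the deck, at (0, -31, 45) mm in the case's frame: 56 mm (x) by 46 mm (y, from -54 to -8 mm in the case's frame). It is hidden by the seated cover and completely open when the cover's origin is beyond y = +32 mm in the case's frame (72 mm of travel).
- cover: Loose white plastic cover, 60 to 130 g: plate 70 (x) by 80 (y) by 4 mm with a rib on top, on the deck between the rails, under the lips. Origin: centre of its underside, seated at about (0, -40, 45) mm in the case's frame, same axes. The tab's nose stands in a window at its -y end and blocks it until the tab is pressed. Then it slides with light friction (about 1 N) and stays where it is left.
- rib (a point): Centre of the rib's top edge, 22 mm above the cover's underside. The rib is 50 mm (x) by 8 mm thick (y) and stands 18 mm above the plate, centred 10 mm to +y of the cover's origin.
- tab (a joint): How far the snap tab is pressed, in m: 0 = out, 0.007 = fully in. Starts between 0 and 0.001. It moves straight down with about 3 N of friction, has no return spring and stays where it is left. The cover is free once the tab is more than 5 mm in.
- tab_top (a point): Centre of the top of the snap tab, a white plastic thumb pad 30 (x) by 26 mm (y) at (0, -104) mm in the case's frame, beyond the -y edge of the cover; its top stands 8 mm above the deck when out, 1 mm when fully in.
- parts_box: Bystander: loose lidded parts box, orange with a white lid, 67 by 102 by 32 mm; origin under its centre.
- card: Bystander: loose green circuit card with a heat sink and a steel bracket, 70 by 118 by 26 mm; origin under its centre.
- iron_stand: Bystander: loose soldering-iron stand, black base 62 by 110 mm with a coil holder, about 105 mm high; origin under its centre.
- screwdriver: Bystander: loose small screwdriver, 140 mm long, lying on the bench along its x; origin at its underside. The nearest parts of all bystanders are 70 mm or more from the case's centre line.
Things that resemble listed ones, but are neither listed nor needed, are in the scene too. Leave any blue or yellow look-alike of the cover alone.

How it is judged:
On the way, in this order (a step that is already met when the one before it is completed fails the run):
1. the snap tab is pressed all the way in, with the cover still on its seat (value of joint tab above 0.006 m and y of cover in the frame of case below -0.03 m), for 0.1 s.
2. the cover has been pushed clear of the terminal bay (y of cover in the frame of case above 0.034 m), for 0.1 s.
At the end, for the whole second after the job is handed in: The cover lies flat (tilt under 0.06 rad) and at rest on top of the case (underside within 4 mm of the deck), its origin between y = +34 and +125 mm in the case's frame, so that the bay is completely open (y of cover in the frame of case between 0.034 and 0.125 m and z of cover in the frame of case between 0.041 and 0.049 m and angle between cover's own z axis and vertical below 0.06 rad and linear speed of cover below 0.01 m/s); the robot touches nothing.
It fails at once if the cover is lifted: raised more than 10 mm above the deck or tipped more than 0.2 rad (z of cover in the frame of case above 0.055 m or angle between cover's own z axis and vertical above 0.2 rad).
It fails at once if the cover falls off the case (z of cover in the frame of case below 0.03 m).
It fails at once if the cover is gripped or forced (more than 25 N from the fingers) (contact force between the fingers and cover above 25 N).
It fails at once if a bystander is moved by more than 15 mm (distance of any of parts_box, card, iron_stand, screwdriver from where it was at the start of the episode above 0.015 m).
It also fails if it takes over 40 s, if anything falls off the work surface, if the arm or the gripper's body presses on something with over 40 N, if the wrist force passes 120 N, or if a joint passes its speed limit or range.

## Working session

There is one attempt and no reset: what is moved stays moved. The work goes in short steps, Python scripts to look and compute and a tool call to move; the robot and the scene stay as the last step left them, time stands still between calls to the robot, and variables do not carry over. Pictures are saved under pics/ and viewed, about 8 in all and at most 12, crops included, and the job is handed in when it is done.

Besides the shell and the picture viewer there is one more tool, called after "Emit:" as a command line: name --argument value ..., lists and objects as JSON in quotes. send_rows: Moves the arm, as the interface text tells. Its arguments: {"type":"object","properties":{"targets":{"type":"array"},"claw":{"type":"number"},"force":{"type":"number"}},"required":["targets"]}

```bash
mkdir -p pics; cat > h.py <<'E'
from workcell import *
import numpy as np, cv2
def world(c,uv,z=None):
    """pixel -> world; by depth (median 5x5) or on plane z"""
    K=np.array(c["camera_matrix"]);d=np.array(c["distortion"]);T=np.array(c["pose"])
    n=cv2.undistortPoints(np.array([[uv]],float),K,d)[0,0]
    r=np.array([n[0],-n[1],-1.])
    if z is None:
        u,v=int(round(uv[0])),int(round(uv[1]));p=c["range_z"][max(v-2,0):v+3,max(u-2,0):u+3];p=p[p>0]
        if p.size==0:return None
        s=np.median(p)
    else: s=(z-T[2,3])/(T[:3,:3]@r)[2]
    return T[:3,:3]@(r*s)+T[:3,3]
def save(n,im): cv2.imwrite("pics/"+n,im[:,:,::-1])
E
python3 - <<'E'
from h import *
np.set_printoptions(precision=4,suppress=True)
o=observe();print(o["position"],o["ee_rot"],o["force"],o["width"],o["time_s"])
for n in ("top","side"):
    c=read_camera(n);save(n+"0.png",c["frame"]);print(n,np.array(c["pose"])[:3,3])
    for q in ("tab_top","rib","bay","case","cover"):
        for r in landmark_of(q,n)[:4]: print(q,r["p"],np.round(r["uv"]),world(c,r["uv"]))
E
```

```text
[0.1508 0.5024 0.2307] [-1.5599  0.2294 -0.2288] [0.0576 0.0704 0.6079] 0.08541703812854425 0.0
top [0.458  0.0081 1.0399]
tab_top 0.78 [372. 227.] [ 0.5761 -0.0919  0.0525]
rib 0.89 [414. 349.] [ 0.3232 -0.1792  0.0201]
rib 0.86 [406. 133.] [ 0.7837 -0.1753  0.0214]
rib 0.84 [429. 224.] [ 0.586  -0.2189  0.0089]
rib 0.64 [338. 240.] [ 0.5488 -0.0228  0.0664]
bay 0.72 [344. 238.] [ 0.5548 -0.0355  0.0485]
bay 0.67 [337. 240.] [ 0.5488 -0.0203  0.0664]
case 0.94 [325. 250.] [0.53   0.0036 0.0466]
case 0.16 [258. 218.] [0.6015 0.1428 0.0321]
cover 0.85 [340. 237.] [ 0.5573 -0.0273  0.0495]
cover 0.75 [403. 139.] [ 0.7749 -0.1699  0.0043]
cover 0.64 [416. 354.] [ 0.3101 -0.1857  0.0032]
cover 0.55 [427. 220.] [ 0.5969 -0.2158  0.0058]
side [0.2851 0.5467 0.6642]
tab_top 0.71 [325. 218.] [ 0.5877 -0.0892  0.0514]
tab_top 0.46 [329. 245.] [ 0.5449 -0.0204  0.0552]
tab_top 0.24 [383. 243.] [ 0.4695 -0.1192  0.0078]
rib 0.91 [269. 182.] [ 0.7757 -0.1787  0.0179]
rib 0.68 [350. 193.] [ 0.591  -0.2252  0.019 ]
rib 0.57 [327. 237.] [ 0.5603 -0.0418  0.05  ]
rib 0.56 [464. 241.] [ 0.3219 -0.2048  0.0034]
bay 0.55 [327. 248.] [ 0.5472 -0.0158  0.0488]
bay 0.38 [328. 279.] [0.5136 0.048  0.0447]
case 0.75 [331. 279.] [0.5095 0.0463 0.0448]
cover 0.97 [342. 200.] [ 0.6042 -0.2118  0.003 ]
cover 0.88 [263. 191.] [ 0.7805 -0.1603  0.0037]
cover 0.72 [464. 250.] [ 0.3152 -0.1621  0.0203]
cover 0.71 [330. 240.] [ 0.5442 -0.0228  0.0647]
```

```bash
python3 - <<'E'
import cv2
a=cv2.imread("pics/top0.png");cv2.imwrite("pics/topc.png",cv2.resize(a[80:400,180:500],None,fx=1.85,fy=1.85,interpolation=cv2.INTER_CUBIC))
E
```

```text
(no output)
```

View pics/topc.png

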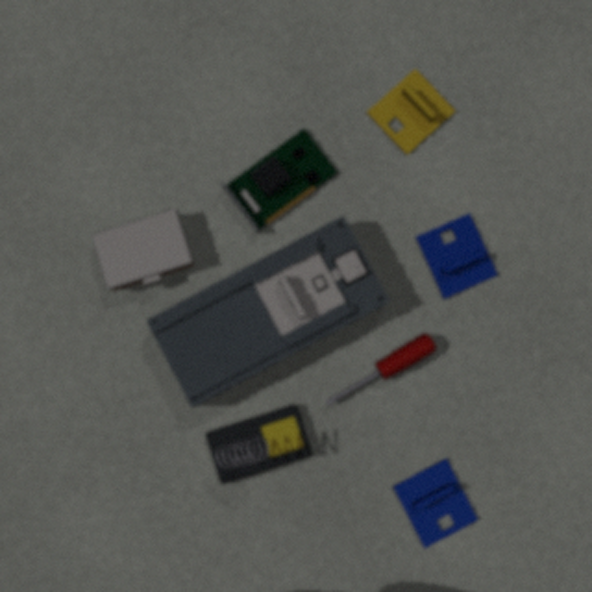

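View pics/side0.png

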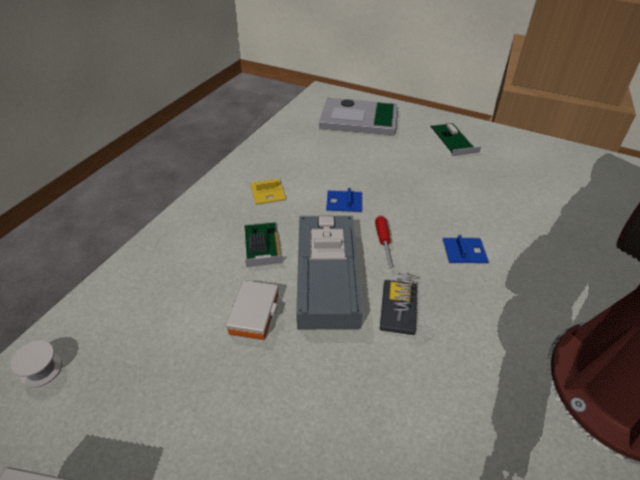

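The white cover sits on the grey case at crop (300,295), with the tab pad at (350,266), the rib at (290,298) and the open deck end at lower left. The covers at (455,255), (437,502) and (410,112) are blue or yellow look-alikes lying on the bench. Next I fit the case pose.

```bash
cat >> h.py <<'E'
def cloud(c):
    K=np.array(c["camera_matrix"]);T=np.array(c["pose"])
    v,u=np.mgrid[0:480,0:640];uv=np.stack([u,v],-1).reshape(-1,1,2).astype(float)
    n=cv2.undistortPoints(uv,K,np.array(c["distortion"])).reshape(480,640,2)
    z=c["range_z"];p=np.stack([n[...,0]*z,-n[...,1]*z,-z],-1)@T[:3,:3].T+T[:3,3]
    p[z<=0]=np.nan;return p
def rect(P,dirn=np.array([-.37,.93])):
    """min area rect of xy points: centre, long axis yaw, sizes"""
    (cx,cy),(w,h),a=cv2.minAreaRect((P[:,:2]*1000).astype(np.float32));a=np.radians(a)
    out=[]
    for k in range(4):
        d=np.array([np.cos(a+k*np.pi/2),np.sin(a+k*np.pi/2)])
        if d@dirn>.7:return np.array([cx,cy])/1000,d,sorted((w,h))
E
python3 - <<'E'
from h import *
np.set_printoptions(precision=4,suppress=True)
for n in ("top","side"):
    c=read_camera(n);p=cloud(c)
    m=silhouettes("case",n)[0];print(n,m["p"],m["bbox"])
    mk=cv2.dilate(m["mask"].astype(np.uint8),np.ones((9,9)))>0
    z=p[...,2];s=mk&(z>.040)&(z<.06)
    k,l,st,_=cv2.connectedComponentsWithStats(s.astype(np.uint8));s=l==1+np.argmax(st[1:,4])
    ctr,d,sz=rect(p[s]);print("case",ctr,d,sz,"med z",np.median(z[s]))
    # tab in case frame
    x=np.array([d[1],-d[0]])
    hsv=cv2.cvtColor(c["frame"],cv2.COLOR_RGB2HSV)
    g=c["frame"].min(-1)
    L=np.stack([(p[...,:2]-ctr)@x,(p[...,:2]-ctr)@d],-1)
    on=(abs(L[...,0])<.05)&(abs(L[...,1])<.13)&(z>.035)
    print("grey deck",np.median(g[on]))
    w=on&(g>np.median(g[on])+45)
    for nm,ww in (("tab",w&(L[...,1]<-.09)),("plate",w&(L[...,1]>-.085)&(z<.056)),("rib",on&(z>.061))):
        if ww.sum()>5: print(nm,ww.sum(),"L med",np.median(L[ww],0),"lo",np.percentile(L[ww],3,axis=0),"hi",np.percentile(L[ww],97,axis=0),"z",np.median(z[ww]))
    print("mouth strip",np.median(z[on&(L[...,1]>.03)&(abs(L[...,0])<.03)]))
E
```

```text
top 0.62 [258.4, 200.0, 130.9, 99.5]
case [0.5354 0.0047] [-0.4605  0.8876] [110.50289154052734, 250.76988220214844] med z 0.045887750678828554
grey deck 46.0
tab 120 L med [ 0.0009 -0.1031] lo [-0.0102 -0.1131] hi [ 0.0123 -0.0936] z 0.05163257782505998
plate 667 L med [ 0.0019 -0.0459] lo [-0.0277 -0.077 ] hi [ 0.0283 -0.0027] z 0.04862980103213077
rib 99 L med [-0.0012 -0.0297] lo [-0.0236 -0.0336] hi [ 0.0224 -0.0261] z 0.06621150045783974
mouth strip 0.04476240298562839
side 0.6 [296.4, 218.5, 64.6, 109.0]
case [0.5364 0.0044] [-0.4582  0.8888] [110.2863998413086, 255.0916290283203] med z 0.04497948760508036
grey deck 82.0
tab 127 L med [ 0.0006 -0.1011] lo [-0.0115 -0.1233] hi [ 0.0158 -0.0908] z 0.05146681098767669
plate 656 L med [ 0.0004 -0.0234] lo [-0.0295 -0.0775] hi [0.0284 0.0003] z 0.0483746366490897
rib 137 L med [ 0.0003 -0.0275] lo [-0.0239 -0.0338] hi [ 0.0227 -0.0242] z 0.06561442788021365
mouth strip 0.04423736640239184
```

```bash
python3 - <<'E'
from h import *
from scipy.spatial.transform import Rotation as R
np.set_printoptions(precision=4,suppress=True)
o=observe();M=R.from_rotvec(o["ee_rot"]).as_matrix();print(M)
d=np.array([-.4595,.8882]);x=np.array([d[1],-d[0]]);ctr=np.array([.5357,.0046])
for s in (1,-1):
    z=np.r_[s*x,0];y=np.array([0,0,-1.]);G=np.stack([np.cross(y,z),y,z],1)
    print(s,(R.from_matrix(G)*R.from_matrix(M).inv()).as_rotvec())
print("tab",ctr-.104*d,"from",o["position"], "pre-rib y=-.060", ctr-.060*d, ctr+.02*d)
E
```

```text
[[ 0.9577  0.      0.2877]
 [-0.2877 -0.      0.9577]
 [ 0.     -1.      0.    ]]
1 [ 0.      0.     -0.8016]
-1 [-0.    0.    2.34]
tab [ 0.5835 -0.0878] from [0.151  0.5028 0.2313] pre-rib y=-.060 [ 0.5633 -0.0487] [0.5265 0.0224]
```

Emit:
send_rows --targets '[{"x": 0.72,"y": -0.984,"wz": -0.223},{"x": 0.72,"y": -0.984,"wz": -0.223},{"x": 0.72,"y": -0.984,"wz": -0.223},{"x": 0.72,"y": -0.984,"wz": -0.223},{"x": 0.72,"y": -0.984,"wz": -0.223},{"x": 0.72,"y": -0.984,"wz": -0.223},{"x": 0.72,"y": -0.984,"wz": -0.223},{"x": 0.72,"y": -0.984,"wz": -0.223},{"x": 0.72,"y": -0.984,"wz": -0.223},{"x": 0.72,"y": -0.984,"wz": -0.223},{"x": 0.72,"y": -0.984,"wz": -0.223},{"x": 0.72,"y": -0.984,"wz": -0.223},{"x": 0.72,"y": -0.984,"wz": -0.223},{"x": 0.72,"y": -0.984,"wz": -0.223},{"x": 0.72,"y": -0.984,"wz": -0.223},{"x": 0.72,"y": -0.984,"wz": -0.223},{"x": 0.72,"y": -0.984,"wz": -0.223},{"x": 0.72,"y": -0.984,"wz": -0.223},{"x": 0.72,"y": -0.984,"wz": -0.223},{"x": 0.72,"y": -0.984,"wz": -0.223}]' --claw 1 --force 30

```text
invalid input
```

Emit:
send_rows --targets '[{"x": 0.72,"y": -0.984,"z": -0.5,"wz": -0.223},{"x": 0.72,"y": -0.984,"z": -0.5,"wz": -0.223},{"x": 0.72,"y": -0.984,"z": -0.5,"wz": -0.223},{"x": 0.72,"y": -0.984,"z": -0.5,"wz": -0.223},{"x": 0.72,"y": -0.984,"z": -0.5,"wz": -0.223},{"x": 0.72,"y": -0.984,"z": -0.5,"wz": -0.223},{"x": 0.72,"y": -0.984,"z": -0.5,"wz": -0.223},{"x": 0.72,"y": -0.984,"z": -0.5,"wz": -0.223},{"x": 0.72,"y": -0.984,"z": -0.5,"wz": -0.223},{"x": 0.72,"y": -0.984,"z": -0.5,"wz": -0.223},{},{}]'

```text
invalid input
```

The rows probably need all six keys, so I'll fill them in.

Emit:
send_rows --targets '[{"x": 0.72,"y": -0.984,"z": 0,"wx": 0,"wy": 0,"wz": -0.223},{"x": 0.72,"y": -0.984,"z": 0,"wx": 0,"wy": 0,"wz": -0.223},{"x": 0.72,"y": -0.984,"z": 0,"wx": 0,"wy": 0,"wz": -0.223},{"x": 0.72,"y": -0.984,"z": 0,"wx": 0,"wy": 0,"wz": -0.223},{"x": 0.72,"y": -0.984,"z": 0,"wx": 0,"wy": 0,"wz": -0.223},{"x": 0.72,"y": -0.984,"z": 0,"wx": 0,"wy": 0,"wz": -0.223},{"x": 0.72,"y": -0.984,"z": 0,"wx": 0,"wy": 0,"wz": -0.223},{"x": 0.72,"y": -0.984,"z": 0,"wx": 0,"wy": 0,"wz": -0.223},{"x": 0.72,"y": -0.984,"z": 0,"wx": 0,"wy": 0,"wz": -0.223},{"x": 0.72,"y": -0.984,"z": 0,"wx": 0,"wy": 0,"wz": -0.223},{"x": 0.72,"y": -0.984,"z": 0,"wx": 0,"wy": 0,"wz": -0.223},{"x": 0.72,"y": -0.984,"z": 0,"wx": 0,"wy": 0,"wz": -0.223},{"x": 0.72,"y": -0.984,"z": 0,"wx": 0,"wy": 0,"wz": -0.223},{"x": 0.72,"y": -0.984,"z": 0,"wx": 0,"wy": 0,"wz": -0.223},{"x": 0.72,"y": -0.984,"z": 0,"wx": 0,"wy": 0,"wz": -0.223},{"x": 0.72,"y": -0.984,"z": 0,"wx": 0,"wy": 0,"wz": -0.223},{"x": 0.72,"y": -0.984,"z": 0,"wx": 0,"wy": 0,"wz": -0.223},{"x": 0.72,"y": -0.984,"z": 0,"wx": 0,"wy": 0,"wz": -0.223},{"x": 0.72,"y": -0.984,"z": 0,"wx": 0,"wy": 0,"wz": -0.223},{"x": 0.72,"y": -0.984,"z": 0,"wx": 0,"wy": 0,"wz": -0.223}]' --claw 1 --force 30

```text
time_s: 2.8
position: [0.4396, 0.1083, 0.2314]
ee_rot: [-1.472, 0.647, -0.647]
force: [-0.3, -0.3, 0.3]
width: 0.0002
```

Emit:
send_rows --targets '[{"x": 0.72,"y": -0.984,"z": -0.5,"wx": 0,"wy": 0,"wz": -0.223},{"x": 0.72,"y": -0.984,"z": -0.5,"wx": 0,"wy": 0,"wz": -0.223},{"x": 0.72,"y": -0.984,"z": -0.5,"wx": 0,"wy": 0,"wz": -0.223},{"x": 0.72,"y": -0.984,"z": -0.5,"wx": 0,"wy": 0,"wz": -0.223},{"x": 0.72,"y": -0.984,"z": -0.5,"wx": 0,"wy": 0,"wz": -0.223},{"x": 0.72,"y": -0.984,"z": -0.5,"wx": 0,"wy": 0,"wz": -0.223},{"x": 0.72,"y": -0.984,"z": -0.5,"wx": 0,"wy": 0,"wz": -0.223},{"x": 0.72,"y": -0.984,"z": -0.5,"wx": 0,"wy": 0,"wz": -0.223},{"x": 0.72,"y": -0.984,"z": -0.5,"wx": 0,"wy": 0,"wz": -0.223},{"x": 0.72,"y": -0.984,"z": -0.5,"wx": 0,"wy": 0,"wz": -0.223},{"x": 0,"y": 0,"z": -1,"wx": 0,"wy": 0,"wz": 0},{"x": 0,"y": 0,"z": -1,"wx": 0,"wy": 0,"wz": 0},{"x": 0,"y": 0,"z": -1,"wx": 0,"wy": 0,"wz": 0},{"x": 0,"y": 0,"z": 0,"wx": 0,"wy": 0,"wz": 0},{"x": 0,"y": 0,"z": 0,"wx": 0,"wy": 0,"wz": 0}]'

```text
time_s: 4.3
position: [0.583, -0.0876, 0.0716]
ee_rot: [-1.398, 0.852, -0.851]
force: [0.2, 1.1, 0.2]
width: -0.0002
```

```bash
python3 - <<'E'
from h import *
np.set_printoptions(precision=4,suppress=True)
o=observe();print(o["position"],o["ee_rot"],o["force"],o["width"],o["time_s"])
c=read_camera("side");save("s1.png",cv2.resize(c["frame"][130:330,220:440],None,fx=3,fy=3,interpolation=cv2.INTER_CUBIC))
E
```

```text
[ 0.583  -0.0876  0.0716] [-1.3978  0.852  -0.8513] [0.1519 1.0956 0.233 ] -0.00023350012083236265 4.3
```

View pics/s1.png

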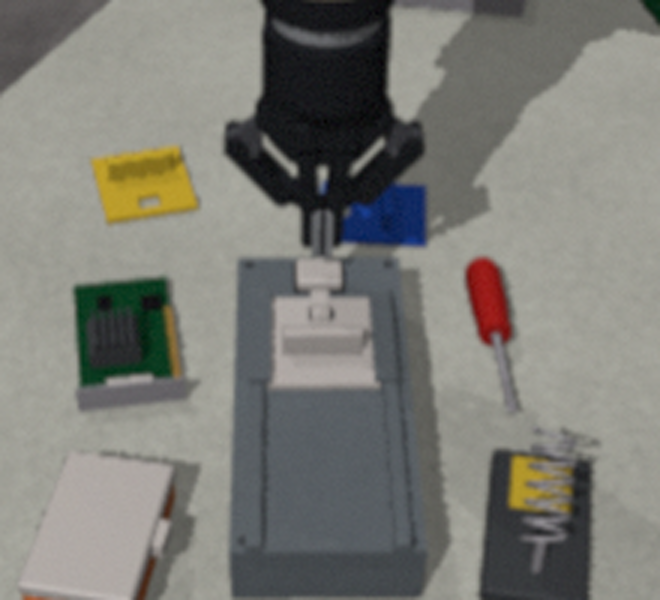

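The shut fingertips at (322,235) are centred over the tab pad at (320,273). Now I press.

Emit:
send_rows --targets '[{"x": 0.01,"y": 0,"z": -0.4,"wx": 0,"wy": 0,"wz": 0},{"x": 0,"y": 0,"z": -0.4,"wx": 0,"wy": 0,"wz": 0},{"x": 0,"y": 0,"z": -0.1,"wx": 0,"wy": 0,"wz": 0},{"x": 0,"y": 0,"z": -0.1,"wx": 0,"wy": 0,"wz": 0},{"x": 0,"y": 0,"z": -0.1,"wx": 0,"wy": 0,"wz": 0},{"x": 0,"y": 0,"z": 0,"wx": 0,"wy": 0,"wz": 0},{"x": 0,"y": 0,"z": 0,"wx": 0,"wy": 0,"wz": 0}]'

```text
time_s: 5.05
position: [0.5835, -0.0877, 0.0494]
ee_rot: [-1.397, 0.851, -0.852]
force: [-0.4, -0.1, -0.3]
width: -0.0
```

Emit:
send_rows --targets '[{"x": 0,"y": 0,"z": -0.1,"wx": 0,"wy": 0,"wz": 0},{"x": 0,"y": 0,"z": -0.05,"wx": 0,"wy": 0,"wz": 0}]'

```text
time_s: 5.25
position: [0.5837, -0.0878, 0.0465]
ee_rot: [-1.397, 0.851, -0.852]
force: [-0.4, 0.0, 2.7]
width: 0.0003
```

Emit:
send_rows --targets '[{"x": 0,"y": 0,"z": -0.05,"wx": 0,"wy": 0,"wz": 0}]'

```text
time_s: 5.35
position: [0.5838, -0.0879, 0.0457]
ee_rot: [-1.397, 0.851, -0.853]
force: [-1.4, -0.0, 11.6]
width: -0.0001
```

Emit:
send_rows --targets '[{"x": 0,"y": 0,"z": -0.03,"wx": 0,"wy": 0,"wz": 0},{"x": 0,"y": 0,"z": 0,"wx": 0,"wy": 0,"wz": 0},{"x": 0,"y": 0,"z": 0,"wx": 0,"wy": 0,"wz": 0}]'

```text
time_s: 5.65
position: [0.5838, -0.0878, 0.0457]
ee_rot: [-1.397, 0.851, -0.853]
force: [-2.0, 0.1, 11.7]
width: -0.0
```

Emit:
send_rows --targets '[{"x": 0,"y": 0,"z": 0.5,"wx": 0,"wy": 0,"wz": 0},{"x": 0,"y": 0,"z": 1,"wx": 0,"wy": 0,"wz": 0},{"x": 0,"y": 0,"z": 1,"wx": 0,"wy": 0,"wz": 0},{"x": -0.36,"y": 0.68,"z": 0,"wx": 0,"wy": 0,"wz": 0},{"x": -0.36,"y": 0.68,"z": 0,"wx": 0,"wy": 0,"wz": 0},{"x": -0.35,"y": 0.68,"z": 0,"wx": 0,"wy": 0,"wz": 0},{"x": 0,"y": 0,"z": 0,"wx": 0,"wy": 0,"wz": 0}]'

```text
time_s: 6.35
position: [0.5596, -0.0443, 0.0938]
ee_rot: [-1.399, 0.853, -0.848]
force: [-0.2, -0.4, 0.0]
width: -0.0003
```

```bash
cat >> h.py <<'E'
def check(n):
    d=np.array([-.4595,.8882]);x=np.array([d[1],-d[0]]);ctr=np.array([.5357,.0046])
    o=observe();print(o["time_s"],"tcp",np.round(o["position"],4),"caseframe",[round(float((o["position"][:2]-ctr)@a),4) for a in (x,d)],"F",np.round(o["force"],1))
    c=read_camera(n);p=cloud(c);z=p[...,2];g=c["frame"].min(-1)
    L=np.stack([(p[...,:2]-ctr)@x,(p[...,:2]-ctr)@d],-1)
    on=(abs(L[...,0])<.036)&(abs(L[...,1])<.12)&(z>.035)
    w=on&(g>(90 if n=="top" else 125))
    for nm,ww in (("tab",w&(L[...,1]<-.09)&(z<.06)),("plate",w&(L[...,1]>-.085)&(z<.056)),("rib",w&(z>.06)&(z<.069))):
        if ww.sum()>5: print(n,nm,ww.sum(),"lo",np.round(np.percentile(L[ww],3,axis=0),4),"hi",np.round(np.percentile(L[ww],97,axis=0),4),"z",round(float(np.median(z[ww])),4))
    return c
E
python3 - <<'E'
from h import *
check("side");check("top")
E
```

```text
6.35 tcp [ 0.5596 -0.0443  0.0938] caseframe [-0.0012, -0.0544] F [-0.2 -0.4  0. ]
side tab 56 lo [-0.0111 -0.1104] hi [ 0.0146 -0.0912] z 0.0455
side plate 686 lo [-0.0297 -0.078 ] hi [ 0.0297 -0.0003] z 0.0482
side rib 141 lo [-0.0218 -0.0346] hi [ 0.0232 -0.0246] z 0.0654
6.4 tcp [ 0.5606 -0.0453  0.0941] caseframe [-0.0008, -0.0558] F [ 0.1 -0.1  0.4]
```

The tab top has dropped to 45.5 mm, so it is fully in, and the cover is still seated. Now I lower the fingers behind the rib.

Emit:
send_rows --targets '[{"x": 0.04,"y": -0.08,"z": -0.9,"wx": 0,"wy": 0,"wz": 0},{"x": 0.04,"y": 0,"z": -0.6,"wx": 0,"wy": 0,"wz": 0},{"x": 0,"y": 0,"z": -0.35,"wx": 0,"wy": 0,"wz": 0},{"x": 0,"y": 0,"z": 0,"wx": 0,"wy": 0,"wz": 0},{"x": 0,"y": 0,"z": 0,"wx": 0,"wy": 0,"wz": 0}]'

```text
time_s: 6.95
position: [0.5635, -0.0485, 0.0577]
ee_rot: [-1.398, 0.852, -0.852]
force: [-0.0, 1.2, -0.4]
width: 0.0002
```

Emit:
send_rows --targets '[{"x": -0.138,"y": 0.266,"z": 0,"wx": 0,"wy": 0,"wz": 0},{"x": -0.092,"y": 0.178,"z": 0,"wx": 0,"wy": 0,"wz": 0},{"x": -0.069,"y": 0.133,"z": 0,"wx": 0,"wy": 0,"wz": 0},{"x": -0.069,"y": 0.133,"z": 0,"wx": 0,"wy": 0,"wz": 0},{"x": -0.069,"y": 0.133,"z": 0,"wx": 0,"wy": 0,"wz": 0},{"x": -0.069,"y": 0.133,"z": 0,"wx": 0,"wy": 0,"wz": 0},{"x": -0.069,"y": 0.133,"z": 0,"wx": 0,"wy": 0,"wz": 0}]'

```text
time_s: 7.65
position: [0.5519, -0.0261, 0.0578]
ee_rot: [-1.398, 0.852, -0.852]
force: [0.2, -2.3, 0.5]
width: -0.0002
```

```bash
python3 - <<'E'
from h import *
check("side")
E
```

```text
7.65 tcp [ 0.5519 -0.0261  0.0578] caseframe [0.0003, -0.0347] F [ 0.2 -2.3  0.5]
side plate 639 lo [-0.0308 -0.0608] hi [0.0307 0.0115] z 0.0483
side rib 126 lo [-0.0228 -0.0206] hi [ 0.0219 -0.0134] z 0.0653
```

The cover is released and sliding, with about 2 N on the tool. I continue about 77 mm.

Emit:
send_rows --targets '[{"x": -0.115,"y": 0.222,"z": 0,"wx": 0,"wy": 0,"wz": 0},{"x": -0.115,"y": 0.222,"z": 0,"wx": 0,"wy": 0,"wz": 0},{"x": -0.115,"y": 0.222,"z": 0,"wx": 0,"wy": 0,"wz": 0},{"x": -0.115,"y": 0.222,"z": 0,"wx": 0,"wy": 0,"wz": 0},{"x": -0.115,"y": 0.222,"z": 0,"wx": 0,"wy": 0,"wz": 0},{"x": -0.115,"y": 0.222,"z": 0,"wx": 0,"wy": 0,"wz": 0},{"x": -0.115,"y": 0.222,"z": 0,"wx": 0,"wy": 0,"wz": 0},{"x": -0.115,"y": 0.222,"z": 0,"wx": 0,"wy": 0,"wz": 0},{"x": -0.115,"y": 0.222,"z": 0,"wx": 0,"wy": 0,"wz": 0},{"x": -0.115,"y": 0.222,"z": 0,"wx": 0,"wy": 0,"wz": 0}]'

```text
time_s: 8.7
position: [0.5287, 0.0186, 0.0577]
ee_rot: [-1.398, 0.852, -0.852]
force: [0.3, -0.4, -0.5]
width: 0.0
```

Emit:
send_rows --targets '[{"x": -0.115,"y": 0.222,"z": 0,"wx": 0,"wy": 0,"wz": 0},{"x": -0.115,"y": 0.222,"z": 0,"wx": 0,"wy": 0,"wz": 0},{"x": -0.115,"y": 0.222,"z": 0,"wx": 0,"wy": 0,"wz": 0},{"x": -0.115,"y": 0.222,"z": 0,"wx": 0,"wy": 0,"wz": 0},{"x": -0.069,"y": 0.133,"z": 0,"wx": 0,"wy": 0,"wz": 0},{"x": -0.046,"y": 0.089,"z": 0,"wx": 0,"wy": 0,"wz": 0},{"x": -0.023,"y": 0.044,"z": 0,"wx": 0,"wy": 0,"wz": 0},{"x": 0,"y": 0,"z": 0,"wx": 0,"wy": 0,"wz": 0}]'

```text
time_s: 9.5
position: [0.5169, 0.0413, 0.0577]
ee_rot: [-1.398, 0.852, -0.852]
force: [-0.3, 0.2, 1.4]
width: 0.0002
```

```bash
python3 - <<'E'
from h import *
check("side")
E
```

```text
9.5 tcp [0.5169 0.0413 0.0577] caseframe [0.0002, 0.0413] F [-0.3  0.2  1.4]
side plate 908 lo [-0.0331  0.0132] hi [0.0341 0.0874] z 0.0484
side rib 158 lo [-0.0219  0.0542] hi [0.0236 0.0627] z 0.0656
```

The cover's origin is now at about +48 mm. I back off and rise.

Emit:
send_rows --targets '[{"x": 0.115,"y": -0.222,"z": 0,"wx": 0,"wy": 0,"wz": 0},{"x": 0.115,"y": -0.222,"z": 0,"wx": 0,"wy": 0,"wz": 0},{"x": 0.115,"y": -0.222,"z": 0,"wx": 0,"wy": 0,"wz": 0},{"x": 0,"y": 0,"z": 0.6,"wx": 0,"wy": 0,"wz": 0},{"x": 0,"y": 0,"z": 1,"wx": 0,"wy": 0,"wz": 0},{"x": 0,"y": 0,"z": 1,"wx": 0,"wy": 0,"wz": 0},{"x": 0,"y": 0,"z": 1,"wx": 0,"wy": 0,"wz": 0},{"x": 0,"y": 0,"z": 1,"wx": 0,"wy": 0,"wz": 0},{"x": 0,"y": 0,"z": 1,"wx": 0,"wy": 0,"wz": 0},{"x": 0,"y": 0,"z": 0,"wx": 0,"wy": 0,"wz": 0},{"x": 0,"y": 0,"z": 0,"wx": 0,"wy": 0,"wz": 0}]'

```text
time_s: 10.65
position: [0.5241, 0.0279, 0.1703]
ee_rot: [-1.397, 0.851, -0.853]
force: [0.1, 0.8, -0.2]
width: 0.0003
```

```bash
python3 - <<'E'
from h import *
c=check("side");save("s2.png",cv2.resize(c["frame"][130:330,220:440],None,fx=3,fy=3,interpolation=cv2.INTER_CUBIC))
E
```

```text
10.65 tcp [0.5241 0.0279 0.1703] caseframe [0.0004, 0.026] F [ 0.1  0.8 -0.2]
side tab 86 lo [-0.0113 -0.1135] hi [ 0.0137 -0.0918] z 0.0457
side plate 1074 lo [-0.0329  0.01  ] hi [0.0341 0.0872] z 0.0484
side rib 154 lo [-0.0221  0.0534] hi [0.0236 0.0623] z 0.0654
```

View pics/s2.png

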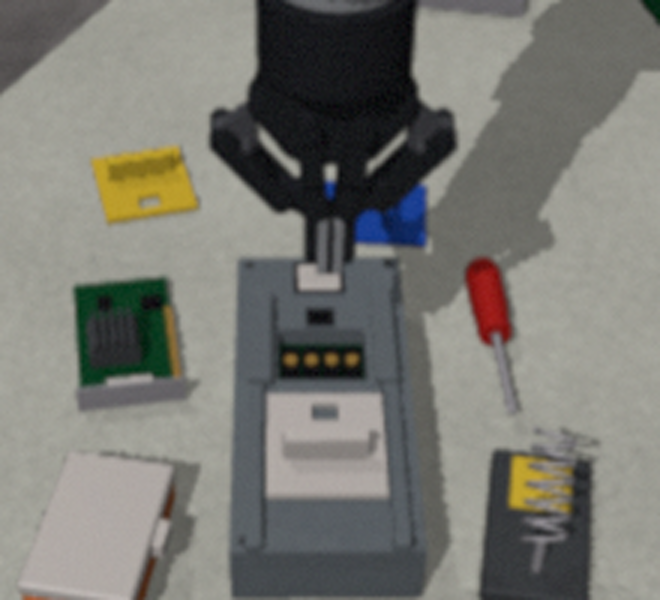

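The bay at (320,360) is fully open with its four terminals showing. The cover lies flat at (325,445), the bystanders have not moved, and the arm is clear.

```bash
python3 -c "
from workcell import *
print(job_done())"
```

```text
the job is handed in; nothing more can be done
None
```

The job is done and handed in at about 10.7 s of the 40 s allowed; the hand-in gave no verdict.

- **Tab:** I pressed it with the shut fingertips until it hit its stop at about 12 N. Its top then measured 45.5 to 45.7 mm above the bench, against 46 mm expected when fully in. The cover was still on its seat at that point.
- **Cover:** I pushed it by its rib along the rails; the readings taken between moves showed at most about 2 N. Its origin ended at about +48 mm along the case (it must be between +34 and +125 mm).
- **Final check:** The last picture shows the bay fully open and the cover flat on the case. The other things on the bench were where they started, and the arm was about 100 mm above the cover, touching nothing.

One check returned nothing: a mid-task top-camera look at the cover, so the positions after the first fit rest on the side camera alone. No checks disagreed. My first two move calls were refused for incomplete rows and moved nothing.

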